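Put the pin punch away and open the safety-capped rust remover

ROBOT

A 6-joint arm with a two-finger parallel gripper is mounted at the origin on the work surface. World frame = base frame: x ahead of the robot, y to its left, z up, the work surface at z = 0. Lengths are in mm, angles in degrees, forces in N, time in s.
With the tool pointing down it reaches from about 300 to 1000 mm from the base axis. Payload 5.1 kg.
Tool frame: the origin (TCP) lies at the centre of the arm's flange, where the gripper is bolted on; the fingertips stand 190 mm ahead of it and the grasp point (between the pads) lies ahead of it (bot.grip_point_offset is the z of the grasp point in the tool frame, in mm); z points along the fingers, y is the direction in which the jaws open and shut (so a half turn about z gives the same grasp; the last joint's range is limited). The gripper opens to 95 mm and grips with 3 to 60 N. Pads are 20 mm wide; open, the fingers measure 119 mm over their backs; the gripper's body (75 mm by 180 mm) begins 59 mm behind the grasp point.
Start: joints at [58.637, 7.093, 94.555, -0, 78.352, -4.733], TCP at [291.377, 581.021, 404.756] pointing down, gripper open.
Joint ranges: [-149.61, 149.61], [-58.7, 133.49], [1.44, 155.28], [-77.14, 257.14], [18.33, 153.61], [-166.67, 166.67]. Speed limits (degrees/s): [147.25, 147.25, 180, 180, 180, 180].

INTERFACE

Orientations are given as [roll, pitch, yaw] about the fixed x, y, z axes, in that order (R = Rz(yaw) Ry(pitch) Rx(roll)).
In Python, from bench import status, viewer, ticket, bot gives the robot as it stands. The module is installed in compiled form; this text tells all that it offers.
- The arm moves only by the tool carry_out, never from a script. Its argument "series" is one flat list of numbers, 5 for each row, row after row: the shift along the tool's x, y, z in mm, then the turn about the tool's z in degrees, then the opening, from 0 (shut) to 1 (fully open). A call has 1 to 12 rows; each row shifts and turns the commanded pose from where the row before left it, along the tool's axes as they then stand; what a row does not reach is not made up. A row lasts 1/10 s, in which the tool goes at most 50 mm and 8.59 degrees, less where a joint would pass 70% of its speed; a pose out of reach is approached as far as the arm can. A call is refused whole if a number of a shift passes 50 or a number of a turn 8.59, either way. A call with a gripper value outside its range is refused whole. The fingers move at their own pace and stop on an object; the grip force is fixed at half the most. Time passes only in rows, so rows that do not move let the fingers close. It gives the time, the measured TCP pose, the force and the opening at its end, in the units of the state.
- status.get_state(): the state, without advancing time (a new reading comes with each control period).
- viewer.get_image(name): name is "scene" or "top" or "wrist"; returns the picture (384x512x3 uint8, red, green, blue); there is no depth.
- viewer.calibration(name): a dict with "intrinsics" (3x3 intrinsics, pixels), "T" (4x4, takes a point from camera to world coordinates). Camera axes: x right, y up, looking along -z (the intrinsics and any distortion apply to the point x, -y, -z); pixel columns grow to the right and rows downward; lengths in mm; the calibration is good to about 2 mm. A picture is of the moment at which its call begins: read the wrist's pose just before it. calibration takes no time and is no camera call; for the wrist camera it gives the pose at the moment of the call.
- ticket.finish_job(): hands the job in, once; it reports no verdict.
Trained networks look in the newest picture that a camera, given by its name, has taken for a name from the list of things; names that differ only in an ending like _2 or _b are one class to them, and where a whole thing is asked for, a point or a joint stands for the part that bears it (a point fixed in the world has none). Each returns a list of dicts, best first, with "p" (0 to 1); they miss things now and then, are a little off and sometimes report something else, mostly with a low value. They report only what shows in the picture. A call takes as long as a camera call.
- viewer.spot_in(camera, label): "centre" ([column, row] in pixels, amid what is visible of it).
The state is a dict: "t": time; "joint_positions": joint angles; "qvel": joint speeds; "tau": joint torques, N m; "eef_pos": TCP position; "tool_rot": TCP orientation; "contact_force": force on the tool from outside, world axes, zero at the start; "moment": the same for the moment, N m; "finger_gap": finger opening in mm.
Only numpy, scipy, OpenCV 4.12 (cv2) and the standard library are available. Lean on these libraries where they do the work, as an engineer would, in place of code of your own. Each camera call takes 0.05 s, during which the arm holds its last target.

TASK

The seized hinge needs rust remover: first clear the blue-banded pin punch away by laying it gently, without dropping it, in its own blue-labelled slot of the tool rack. Then open the clamped white bottle: press its orange safety cap down, keep it pressed while twisting it anticlockwise until it comes free, and lift it off. Finish still holding the cap in the gripper, upright and still, a few centimetres straight above the open bottle; leave the other things where they are.

Things in the scene. Friction and masses are not known exactly. Their poses are not given: they have to be found in the camera images.
- punch: Chrome pin punch on the table, 130 mm long, 0.12 kg: hexagonal shank 14 mm across flats (x -65 to +30 mm) with a blue band near its end, then a round pin 8 mm thick (x +30 to +65). Origin on its underside at mid-length, x along it towards the pin, z up. It rests on a flat, so it is 14 mm high and 14 to 16 mm wide. Centre of mass near x = -12 mm.
- slot_blue: Blue-labelled slot fixed on the grey rack. Base 160 x 56 x 6 mm, origin at the centre of its underside, x along the slot. The punch lies along x (pin either way, centred) on the base, 6 mm above the origin, between post pairs at x = -45 and +45 mm: 20 mm apart, 12 mm long, 5 mm thick, up to 22 mm above the origin; open for fingers between the pairs.
- slot_yellow: The same slot with yellow labels; it holds the yellow-banded punch. The three slots lie side by side 72 mm apart, in an order that changes.
- slot_red: The same slot with red labels, empty; it is for the screwdriver, which stays on the table for now.
- punch_yellow: Punch of the same shape with a yellow band, lying in the yellow slot; leave it there.
- bottle: White bottle 62 mm thick with a green label, clamped in a steel holder (plate 110 x 110 x 6 mm) bolted to the table. Origin at the centre of the plate's underside, z up; x is the direction of the cap's x axis when the cap is locked. The shoulder ends 105 mm above the origin.
- bottle_mouth (a point): Centre of the top of the bottle's neck and insert with the cap off, 138 mm above the bottle's origin. The cap's lugs are clear of the neck after 12 mm of lift, the whole cap after 27 mm.
- cap: Orange safety cap, 40 g: ribbed skirt 53 mm across, 28 mm high, and on top a grip bar 44 mm long (cap's x), 14 mm thick (y), 28 to 52 mm above the origin. Origin at the centre of the skirt's underside, z up; seated it is 112 mm above the bottle's origin, x axes agreeing within 0.1 rad, with 2 mm of sideways play. Locked, it withstands about 2 N m.
- cap_grip (a point): Middle of the cap's grip bar, 40 mm above the cap's origin. How it opens: press 4.5 mm or more (5 to 6.5 is good), keep pressed and turn anticlockwise seen from above. Between 0.95 and 1.2 rad (best 1.08) from the bottle's x axis inner lugs meet gaps in the neck and the cap lifts straight off; hard stop near 1.24 rad.
- insert (a joint): Sprung insert in the bottle's neck that pushes the cap up with 6 N when seated and 10 N at the full 7 mm of press. Value in m: about 0 with the cap seated, 0.007 fully pressed, -0.002 with the cap off.
- screwdriver: Red-handled screwdriver, 200 mm long, lying at the back; bystander.
- hinge: Steel door hinge, 90 x 80 mm, lying open at the back; bystander.
- mallet: Rubber mallet with a wooden handle, lying at the back right; bystander.
- parts_tray: Blue plastic parts tray 120 x 160 x 28 mm with screws, at the back; bystander.
- tea_glass: Tea glass on a saucer, 90 mm high, on the right; bystander.

How it is judged (in metres and radians):
On the way, in this order (a step that is already met when the one before it is completed fails the run):
1. the punch lies in the blue slot, let go (horizontal distance between punch and slot_blue below 0.015 m and angle between the x axis of punch and the x axis of slot_blue, either way round below 0.15 rad and z of punch in the frame of slot_blue below 0.01 m and angle between punch's own x axis and vertical above 1.45 rad and contact force between the fingers and punch below 0.1 N and linear speed of punch below 0.02 m/s), for 0.2 s.
2. the cap is pressed down (value of joint insert above 0.003 m), for 0.05 s.
3. the cap is twisted to where it comes free (angle between the x axis of cap and the x axis of bottle, either way round above 0.8 rad and horizontal distance between cap and bottle below 0.008 m), for 0.05 s.
At the end, for the whole second after the job is handed in: Punch flat and released in the blue slot (centre within 15 mm, 0.15 rad, on its base). Fingers hold the cap still (under 0.03 m/s), upright within 0.3 rad, clear of the bottle, within 30 mm of its axis, the cap's underside 145 to 260 mm above the bottle's origin (all of step 1 and z of cap in the frame of bottle between 0.145 and 0.26 m and horizontal distance between cap and bottle below 0.03 m and angle between cap's own z axis and vertical below 0.3 rad and contact force between the fingers and cap above 1 N and contact force between cap and bottle below 0.1 N and linear speed of cap below 0.03 m/s); the arm keeps its last pose, push and grip.
It fails at once if the punch is dropped or thrown (linear speed of punch above 0.8 m/s and contact force between the fingers and punch below 0.05 N).
It fails at once if the yellow punch is disturbed (distance of punch_yellow from where it was at the start of the episode above 0.015 m).
It fails at once if another thing on the table is shifted by more than 20 mm (distance of any of screwdriver, hinge, mallet, parts_tray, tea_glass from where it was at the start of the episode above 0.02 m).
It also fails if it takes over 59 s, if anything falls off the work surface, if the arm or the gripper's body presses on something with over 40 N, if the wrist force passes 120 N, or if a joint passes its speed limit or range.

## Working session

There is one attempt and no reset: what is moved stays moved. The work goes in short steps, Python scripts to look and compute and a tool call to move; the robot and the scene stay as the last step left them, time stands still between calls to the robot, and variables do not carry over. Pictures are saved under pics/ and viewed, and the job is handed in when it is done.

Besides the shell and the picture viewer there is one more tool, called as name(argument=value, ...) on one line, values as JSON. carry_out: Moves the arm, as the interface text tells. Its arguments: {"type":"object","properties":{"series":{"type":"array","items":{"type":"number"}}},"required":["series"]}

```bash
mkdir -p pics; ls; python3 - <<'E'
from bench import status, viewer, ticket, bot
import cv2,numpy as np
np.set_printoptions(precision=3,suppress=True)
print(status.get_state()); print(bot.grip_point_offset)
for n in ["scene","top","wrist"]:
    im=viewer.get_image(n); cv2.imwrite(f"pics/{n}0.png",im[:,:,::-1])
    c=viewer.calibration(n); print(n,c)
E
```

```text
pics
{'t': 0.0, 'joint_positions': array([58.637,  7.135, 94.633, -0.   , 78.35 , -4.733]), 'qvel': array([-0.021,  0.022, -0.037,  0.021, -0.022,  0.051]), 'tau': array([ -0.   , -41.761, -35.993,   0.078,   0.049,  -0.   ]), 'eef_pos': array([291.254, 580.831, 403.482]), 'tool_rot': array([-179.883,   -0.01 ,  153.37 ]), 'contact_force': array([ 0.098, -0.63 ,  0.604]), 'moment': array([ 0.044,  0.009, -0.011]), 'finger_gap': 94.97960274138254}
171.3
scene {'intrinsics': array([[463.974,   0.   , 254.887],
       [  0.   , 463.974, 190.219],
       [  0.   ,   0.   ,   1.   ]]), 'T': array([[   0.826,   -0.419,    0.378, 1143.229],
       [   0.564,    0.627,   -0.537, -844.341],
       [  -0.012,    0.657,    0.754, 1160.128],
       [   0.   ,    0.   ,    0.   ,    1.   ]])}
top {'intrinsics': array([[351.919,   0.   , 256.692],
       [  0.   , 351.919, 189.621],
       [  0.   ,   0.   ,   1.   ]]), 'T': array([[   0.009,    0.992,   -0.127,  501.016],
       [  -1.   ,    0.01 ,    0.014,  -76.444],
       [   0.015,    0.127,    0.992, 1093.929],
       [   0.   ,    0.   ,    0.   ,    1.   ]])}
wrist {'intrinsics': array([[317.908,   0.   , 255.061],
       [  0.   , 317.908, 189.313],
       [  0.   ,   0.   ,   1.   ]]), 'T': array([[  0.448,  -0.867,  -0.218, 230.665],
       [  0.894,   0.434,   0.111, 611.483],
       [ -0.002,  -0.245,   0.97 , 383.428],
       [  0.   ,   0.   ,   0.   ,   1.   ]])}
```

View pics/scene0.png

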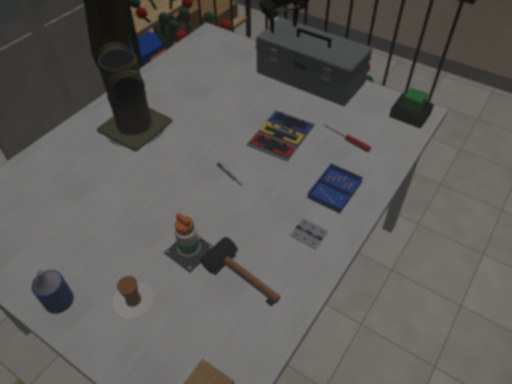

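View pics/top0.png

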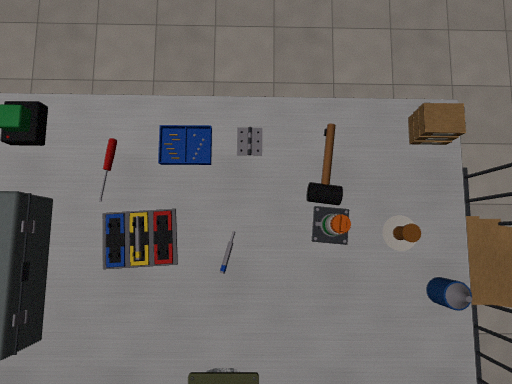

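View pics/wrist0.png

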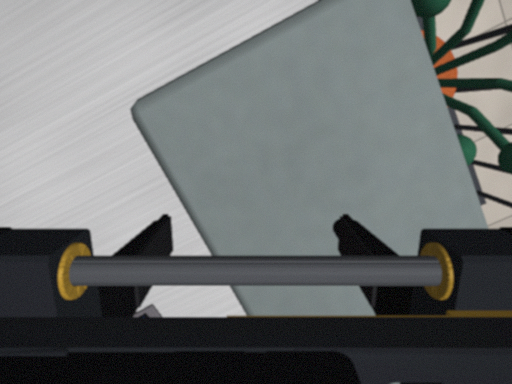

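```bash
cat > h.py <<'E'
from bench import status, viewer, ticket, bot
import cv2,numpy as np
from scipy.spatial.transform import Rotation as Ro
np.set_printoptions(precision=3,suppress=True)
def ray(n,px,z,cal=None):
    c=cal or viewer.calibration(n);K=c["intrinsics"];T=c["T"]
    d=np.linalg.inv(K)@np.array([px[0],px[1],1.]);d=T[:3,:3]@np.array([d[0],-d[1],-d[2]])
    o=T[:3,3];return o+d*(z-o[2])/d[2]
def proj(n,P,cal=None):
    c=cal or viewer.calibration(n);K=c["intrinsics"];T=c["T"]
    q=T[:3,:3].T@(np.asarray(P,float)-T[:3,3]);u=K@np.array([q[0],-q[1],-q[2]]);return u[:2]/u[2]
def toolR(s=None):
    s=s or status.get_state();return Ro.from_euler('xyz',s["tool_rot"],degrees=True).as_matrix()
def crop(n,name,x0,y0,x1,y1,k):
    im=viewer.get_image(n)[y0:y1,x0:x1,::-1];cv2.imwrite(f"pics/{name}.png",cv2.resize(im,None,fx=k,fy=k,interpolation=cv2.INTER_CUBIC))
E
python3 - <<'E'
from h import *
crop("top","topL",90,190,250,290,5)
im=viewer.get_image("top")
cv2.imwrite("pics/topR.png",cv2.resize(im[190:260,290,:][:,None] if 0 else im[190:260,290:370,::-1],None,fx=8,fy=8,interpolation=cv2.INTER_CUBIC))
for l in ["punch","slot_blue","slot_red","slot_yellow","cap","bottle"]:
    print(l,viewer.spot_in("top",l)[:2])
E
```

```text
punch [{'centre': [226.2, 252.3], 'p': 0.77}, {'centre': [251.3, 138.3], 'p': 0.48}]
slot_blue [{'centre': [113.7, 239.2], 'p': 0.56}]
slot_red [{'centre': [163.6, 235.8], 'p': 0.9}, {'centre': [114.1, 240.4], 'p': 0.41}]
slot_yellow [{'centre': [140.3, 234.8], 'p': 0.63}]
cap [{'centre': [338.8, 226.5], 'p': 0.85}, {'centre': [397.1, 231.1], 'p': 0.57}]
bottle [{'centre': [325.9, 224.8], 'p': 0.88}]
```

View pics/topL.png

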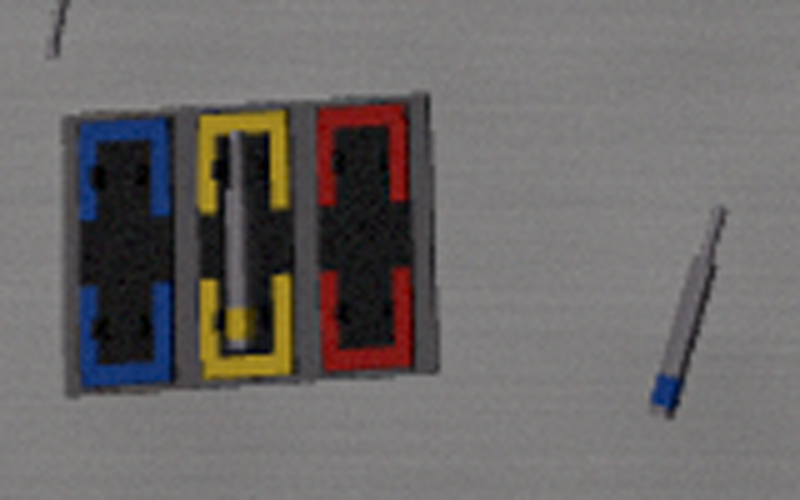

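View pics/topR.png

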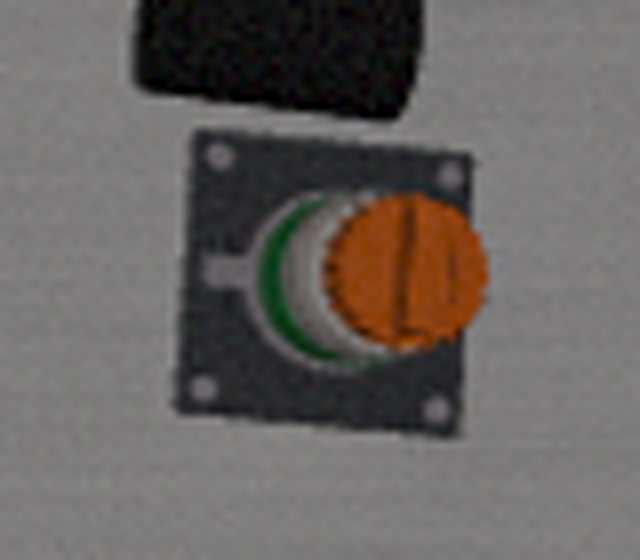

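```bash
python3 - <<'E'
from h import *
c=viewer.calibration("top")
L=lambda x,y,z:ray("top",(90+x/5-.4,190+y/5-.4),z,c)
Rr=lambda x,y,z:ray("top",(290+x/8-.44,190+y/8-.44),z,c)
a=L(663,411,7);b=L(721,208,7);print("punch",a,b,(a+b)/2,np.linalg.norm(b-a),np.degrees(np.arctan2(*(b-a)[[1,0]])))
q=[L(80,122,6),L(170,118,6),L(174,380,6),L(80,386,6)];q=np.array(q);m=q.mean(0);print("blue",q,m)
d=(q[0]+q[1]-q[2]-q[3])/2;print(np.linalg.norm(d),np.degrees(np.arctan2(d[1],d[0])))
q=np.array([Rr(192,130,6),Rr(473,155,6),Rr(462,436,6),Rr(178,410,6)]);print("bot",q,q.mean(0))
d=(q[0]+q[1]-q[2]-q[3])/2;print(np.linalg.norm(d),np.degrees(np.arctan2(d[1],d[0])))
u=Rr(408,200,160);v=Rr(402,345,160);print("bar edge",u,v)
print("cap c",Rr(407,272,140))
s=status.get_state();T=np.linalg.inv(np.r_[np.c_[toolR(s),s["eef_pos"]],[[0,0,0,1]]])@viewer.calibration("wrist")["T"];print(T)
E
```

```text
punch [388.929  10.274   7.   ] [510.965 -22.68    7.   ] [449.947  -6.203   7.   ] 126.40724289827239 -15.11138542333034
blue [[560.001 371.417   6.   ]
 [562.972 316.613   6.   ]
 [405.082 305.333   6.   ]
 [401.13  361.463   6.   ]] [482.296 338.707   6.   ]
158.73569723635404 3.8350119206074416
bot [[ 591.437 -268.857    6.   ]
 [ 582.769 -378.17     6.   ]
 [ 474.802 -371.26     6.   ]
 [ 483.772 -262.181    6.   ]] [ 533.195 -320.117    6.   ]
108.0298017464848 -3.605375932779207
bar edge [ 555.997 -313.377  160.   ] [ 508.089 -310.342  160.   ]
cap c [ 532.802 -317.579  140.   ]
[[ 0.     0.97   0.245 67.931]
 [ 1.    -0.    -0.     0.205]
 [-0.     0.245 -0.97  20.379]
 [ 0.     0.     0.     1.   ]]
```

carry_out(series=[-33, -10, 10, 0, 1, -33, -10, 10, 0, 1, -33, -10, 10, 0, 1, -33, -10, 10, 0, 1, -33, -10, 10, 0, 1, -33, -10, 10, 0, 1, -33, -10, 10, 0, 1, -33, -10, 10, 0, 1, -33, -10, 10, 0, 1, -33, -10, 10, 0, 1])

```text
t: 1.55
eef_pos: [542.5, 342.6, 304.6]
tool_rot: [180.0, 0.0, 153.4]
contact_force: [-0.1, 1.0, -0.1]
finger_gap: 95.2
```

carry_out(series=[0, 0, 0, -7.6, 1, 0, 0, 0, -7.6, 1, 0, 0, 0, -7.6, 1, 0, 0, 0, -7.6, 1, 0, 0, 0, 0, 1, 0, 0, 0, 0, 1])

```text
t: 2.15
eef_pos: [541.6, 343.7, 304.8]
tool_rot: [180.0, 0.0, -176.4]
contact_force: [0.6, 0.1, 0.5]
finger_gap: 94.9
```

```bash
python3 - <<'E'
from h import *
s=status.get_state();print(s["t"],s["eef_pos"],s["tool_rot"],s["joint_positions"])
c=viewer.calibration("wrist");np.savez("w1",**c)
im=viewer.get_image("wrist");cv2.imwrite("pics/w1raw.png",im[:,:,::-1])
cv2.imwrite("pics/w1.png",cv2.resize(im[:,:,::-1],(800,600),interpolation=cv2.INTER_CUBIC))
E
```

```text
2.15 [541.559 343.727 304.816] [ 179.997    0.004 -176.39 ] [ 27.61   10.549 100.633   0.001  68.813 -66.001]
```

View pics/w1.png

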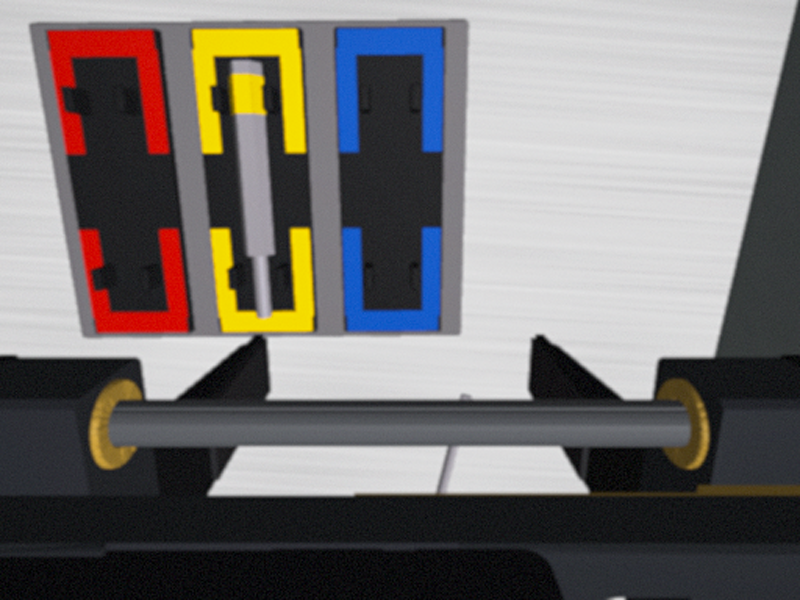

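```bash
python3 - <<'E'
from h import *
from scipy.optimize import least_squares
c=dict(np.load("w1.npz"));im=cv2.imread("pics/w1raw.png");hsv=cv2.cvtColor(im,cv2.COLOR_BGR2HSV)
def corners(lo,hi):
    m=cv2.inRange(hsv,lo,hi);m[230:]=0;p=cv2.findNonZero(m);h=cv2.convexHull(p).astype(np.float32)
    for e in np.arange(1,15,.5):
        a=cv2.approxPolyDP(h,e,True)
        if len(a)==4:return a[:,0],m.sum()/255
for nm,lo,hi in [("blue",(105,120,60),(125,255,255)),("yellow",(22,120,80),(35,255,255)),("red",(0,150,80),(5,255,255))]:
    q,_=corners(lo,hi);print(nm,q.tolist())
    q=q[np.lexsort((q[:,0],))];q=np.array(q)
    # order TL TR BR BL
    s=q.sum(1);d=q[:,0]-q[:,1]*1.0
    t=q[np.argsort(q[:,1])];top=t[:2][np.argsort(t[:2,0])];bot=t[2:][np.argsort(t[2:,0])]
    # expand by half px
    Q=np.array([top[0]+[-.5,-.5],top[1]+[.5,-.5],bot[1]+[.5,.5],bot[0]+[-.5,.5]])
    for lz in [(160,56),(None)]:
        if lz is None: break
        def f(v):
            x,y,z,a=v;r=[]
            R=np.array([[np.cos(a),-np.sin(a)],[np.sin(a),np.cos(a)]])
            # image top = tool +x = world -x ; image right = tool +y
            for (lx,ly),uv in zip([(-80,-28),(-80,28),(80,28),(80,-28)],Q):
                P=np.r_[np.array([x,y])+R@np.array([lx,ly]),z];r+=list(proj("wrist",P,c)-uv)
            return r
        o=least_squares(f,[482,338,10,0.06]);print(o.x,np.degrees(o.x[3]),o.cost, np.round(o.fun,1))
E
```

```text
blue [[281.0, 17.0], [280.0, 210.0], [222.0, 211.0], [215.0, 18.0]]
[483.938 335.376   7.503   0.075] 4.311687144045432 5.569707924529446 [-1.9  0.5  1.9  0.5  1.2 -0.4 -1.1 -0.7]
yellow [[198.0, 212.0], [141.0, 211.0], [123.0, 18.0], [191.0, 19.0]]
[489.382 262.495   8.14    0.058] 3.3244639941005576 4.538823243687184 [-0.9  0.7  1.1  0.1  1.6 -0.8 -1.8 -0.1]
red [[118.0, 212.0], [62.0, 212.0], [31.0, 20.0], [98.0, 20.0]]
[494.844 189.079   6.689   0.063] 3.6296584369485343 6.443732549558682 [-1.4  0.5  1.2  0.5  2.1 -0.6 -2.  -0.6]
```

carry_out(series=[0, 0, 0, 6.2, 1, 0, 0, 0, 6.2, 1, 0, 0, 0, 6.2, 1])

```text
t: 2.5
eef_pos: [541.5, 343.8, 304.8]
tool_rot: [180.0, -0.0, 164.8]
contact_force: [0.3, -0.3, 0.1]
finger_gap: 95.0
```

carry_out(series=[-5, -36, 4.5, 0, 1, -5, -36, 4.5, 0, 1, -5, -36, 4.5, 0, 1, -5, -36, 4.5, 0, 1, -5, -36, 4.5, 0, 1, -5, -36, 4.5, 0, 1, -5, -36, 4.5, 0, 1, -5, -36, 4.5, 0, 1, -5, -36, 4.5, 0, 1, -5, -36, 4.5, 0, 1, 0, 0, 0, 0, 1, 0, 0, 0, 0, 1])

```text
t: 3.7
eef_pos: [497.7, -17.5, 259.9]
tool_rot: [180.0, 0.0, 165.0]
contact_force: [0.2, -0.6, 0.3]
finger_gap: 95.0
```

```bash
cat > shot.py <<'E'
from h import *
import sys
n=sys.argv[1]
s=status.get_state();print(s["t"],s["eef_pos"],s["tool_rot"],s["joint_positions"],s["contact_force"],s["finger_gap"])
c=viewer.calibration("wrist");np.savez(n,eef=s["eef_pos"],rot=s["tool_rot"],**c)
im=viewer.get_image("wrist");cv2.imwrite(f"pics/{n}raw.png",im[:,:,::-1])
cv2.imwrite(f"pics/{n}.png",cv2.resize(im[:,:,::-1],(800,600),interpolation=cv2.INTER_CUBIC))
E
python3 shot.py w2
```

```text
3.7 [497.7   -17.547 259.881] [179.974   0.007 164.994] [ -8.203  -4.332 120.924   0.028  63.398 -83.209] [ 0.203 -0.563  0.328] 95.02776410807101
```

View pics/w2.png

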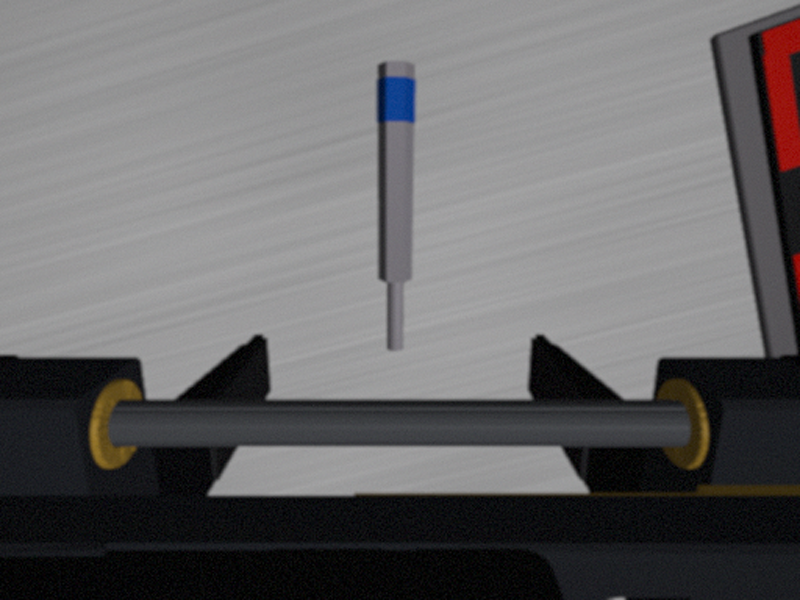

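```bash
python3 - <<'E'
from h import *
d=dict(np.load("w2.npz"));R=Ro.from_euler('xyz',d["rot"],degrees=True).as_matrix()
for uv,z in [((397,62),12),((395.5,279),14),((395,350),7),((396.5,98),14),((396,200),14)]:
    P=ray("wrist",(uv[0]/1.5625,uv[1]/1.5625),z,d);print(P,R.T@(P-d["eef"]))
E
```

```text
[389.173  11.091  12.   ] [112.272  -0.551 247.866]
[479.059 -13.773  14.   ] [ 19.013  -1.292 245.878]
[515.256 -23.821   7.   ] [-18.55   -1.628 252.882]
[403.131   7.125  14.   ] [ 97.764  -0.766 245.868]
[444.288  -4.173  14.   ] [ 55.085  -1.023 245.873]
```

carry_out(series=[19.6, -0.3, 12, 0, 0.6, 19.6, -0.3, 12, 0, 0.6, 19.6, -0.4, 12, 0, 0.6, 0, 0, 8, 0, 0.6, 0, 0, 8, 0, 0.6, 0, 0, 8, 0, 0.6, 0, 0, 3.5, 0, 0.6, 0, 0, 3, 0, 0.6, 0, 0, 0, 0, 0.6, 0, 0, 0, 0, 0.6])

```text
t: 4.75
eef_pos: [441.0, -3.1, 193.5]
tool_rot: [180.0, 0.0, 165.2]
contact_force: [0.4, 0.0, -0.2]
finger_gap: 57.2
```

```bash
python3 shot.py w3
```

```text
4.75 [440.961  -3.135 193.46 ] [179.999   0.02  165.159] [ -7.388  -5.99  129.944  -0.003  56.026 -82.546] [ 0.37   0.048 -0.209] 57.18637141265008
```

View pics/w3.png

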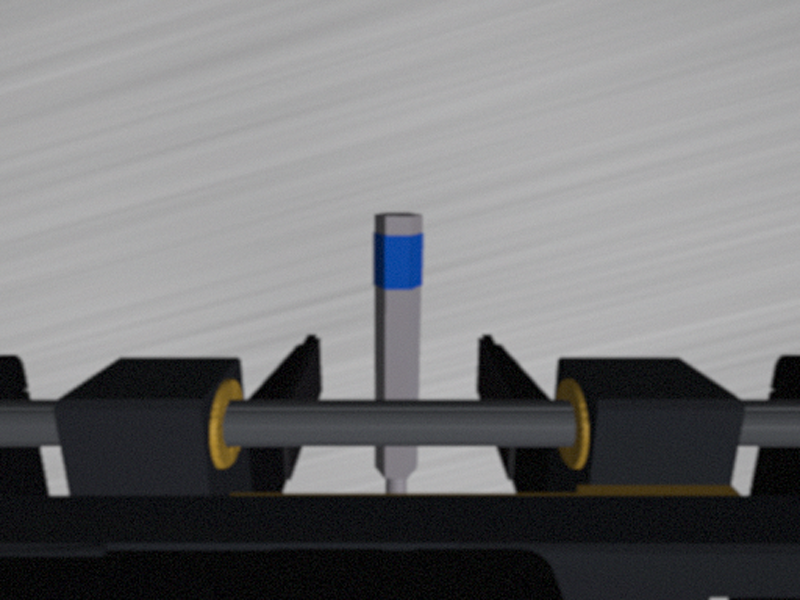

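The punch lies midway between the fingers (shank at columns 375–422, fingers at 320 and 478). Closing now.

carry_out(series=[0, 0, 0, 0, 0, 0, 0, 0, 0, 0, 0, 0, 0, 0, 0, 0, 0, 0, 0, 0, 0, 0, 0, 0, 0, 0, 0, 0, 0, 0, 0, 0, 0, 0, 0, 0, 0, 0, 0, 0])

```text
t: 5.6
eef_pos: [440.6, -3.0, 193.3]
tool_rot: [-180.0, -0.0, 165.2]
contact_force: [-0.7, -0.1, -0.3]
finger_gap: 14.3
```

carry_out(series=[0, 0, -5, 0, 0, 0, 0, -10, 0, 0, 0, 0, -15, 0, 0, 0, 0, -15, 0, 0, 0, 0, -10, 0, 0, 0, 0, 0, 0, 0, 0, 0, 0, 0, 0])

```text
t: 6.3
eef_pos: [440.5, -3.0, 248.3]
tool_rot: [180.0, 0.0, 165.2]
contact_force: [0.2, 0.6, -1.4]
finger_gap: 14.5
```

```bash
python3 shot.py w4
```

```text
6.3 [440.54   -2.993 248.34 ] [179.997   0.021 165.171] [ -7.377 -11.441 128.45   -0.     62.969 -82.548] [ 0.225  0.556 -1.447] 14.471007645537908
```

View pics/w4.png

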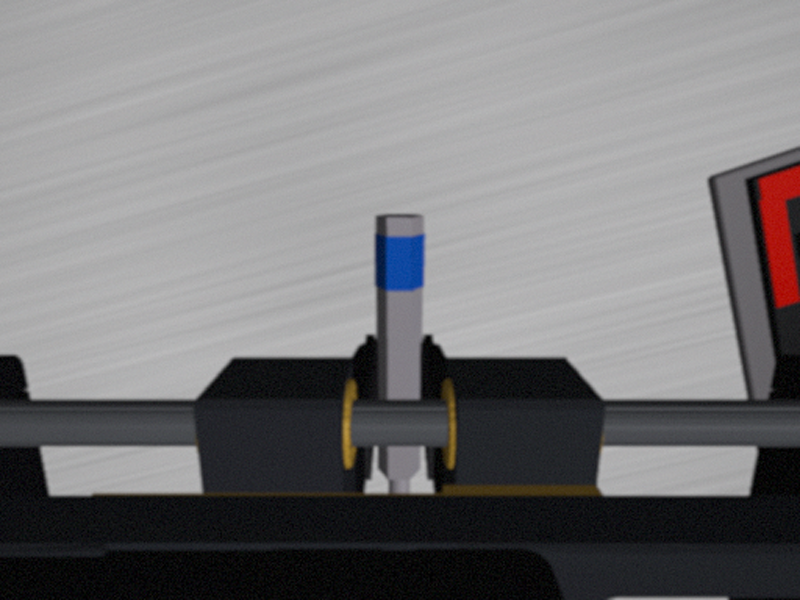

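carry_out(series=[0, 0, 0, -6.3, 0, 0, 0, 0, -6.3, 0, 0, 0, 0, -6.3, 0])

```text
t: 6.65
eef_pos: [440.2, -3.0, 247.1]
tool_rot: [180.0, -0.1, -175.7]
contact_force: [0.2, -0.2, -0.9]
finger_gap: 15.0
```

carry_out(series=[-5.5, 15, 0, 0, 0, -5.5, 30, 0, 0, 0, -5.5, 35, 0, 0, 0, -5.5, 35, 0, 0, 0, -5.5, 35, 0, 0, 0, -5.5, 35, 0, 0, 0, -5.5, 35, 0, 0, 0, -5.5, 35, 0, 0, 0, -5.5, 35, 0, 0, 0, -5.5, 25, 0, 0, 0, 0, 15, 0, 0, 0, 0, 5, 0, 0, 0])

```text
t: 7.85
eef_pos: [471.3, 335.9, 247.2]
tool_rot: [-179.9, -0.1, -175.9]
contact_force: [-0.3, -0.0, -0.3]
finger_gap: 15.2
```

carry_out(series=[0, 0, 5, 0, 0, 0, 0, 5, 0, 0, 0, 0, 5, 0, 0, 0, 0, 0, 0, 0, 0, 0, 0, 0, 0])

```text
t: 8.35
eef_pos: [471.8, 334.4, 233.0]
tool_rot: [-180.0, -0.0, -176.0]
contact_force: [-0.1, -0.3, -1.3]
finger_gap: 14.8
```

```bash
python3 shot.py w5; python3 - <<'E'
from h import *
d=dict(np.load("w4.npz"));R=Ro.from_euler('xyz',d["rot"],degrees=True).as_matrix()
P=ray("wrist",(399.5/1.5625,216/1.5625),d["eef"][2]-193.3+12,d);print(P,R.T@(P-d["eef"]))
E
```

```text
8.35 [471.762 334.441 232.993] [-179.986   -0.027 -175.979] [ 30.015   7.812 111.413  -0.001  60.805 -64.005] [-0.051 -0.262 -1.289] 14.77401744276297
[388.821  11.12   67.04 ] [ 53.676   0.397 181.28 ]
```

View pics/w5.png

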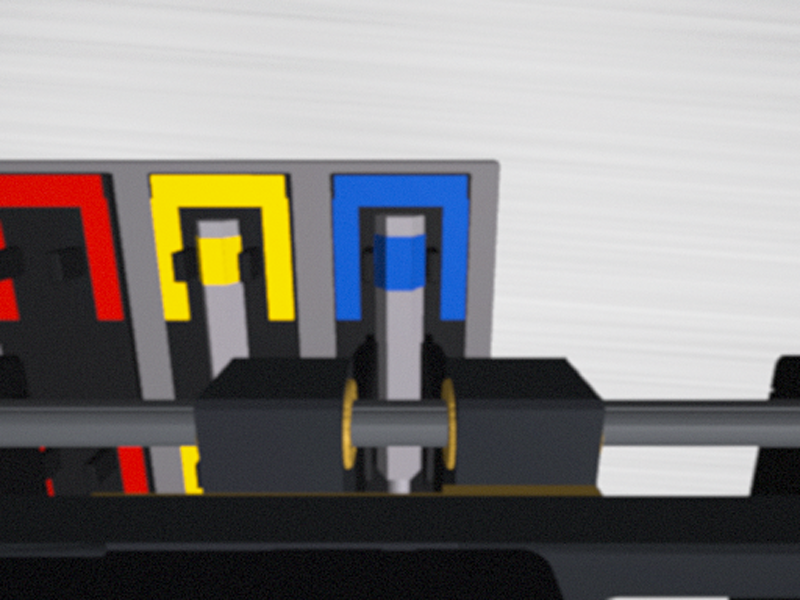

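```bash
python3 - <<'E'
from h import *
d=dict(np.load("w5.npz"));R=Ro.from_euler('xyz',d["rot"],degrees=True).as_matrix()
f=lambda u,v,z:R.T@(ray("wrist",(u/1.5625,v/1.5625),z,d)-d["eef"])
zp=d["eef"][2]-193.3
print("punch end",f(400,216,zp+12), "left/right edges", f(376,235,zp+11),f(425,235,zp+11),f(379,440,zp+11),f(423,440,zp+11))
for z in (6,12): print(z,"slot end",f(401,174.5,z),f(333,180,z),f(470,180,z),f(336,319,z),f(466,319,z),"inner",f(360,250,z),f(442,250,z))
print("posts",f(367.5,250,25),f(433,250,25))
E
```

```text
punch end [ 53.743   0.284 181.325] left/right edges [ 47.511  -7.534 182.324] [ 47.514   8.447 182.32 ] [-26.882  -7.255 182.289] [-26.883   8.706 182.285]
6 slot end [ 66.33    0.836 227.024] [ 64.159 -26.712 227.029] [ 64.171  28.799 227.016] [  5.388 -27.292 227.002] [  5.393  29.142 226.989] inner [ 35.576 -16.309 227.014] [ 35.582  18.07  227.005]
12 slot end [ 66.377   0.804 221.024] [ 64.27  -25.945 221.029] [ 64.281  27.954 221.016] [  7.204 -26.508 221.003] [  7.209  28.287 220.99 ] inner [ 36.517 -15.844 221.014] [ 36.522  17.537 221.006]
posts [ 38.554 -11.981 208.014] [ 38.558  12.955 208.008]
```

carry_out(series=[-1.5, 0.5, 5, 0, 0, 0, 0, 5, 0, 0, 0, 0, 5, 0, 0, 0, 0, 4, 0, 0, 0, 0, 2, 0, 0, 0, 0, 2, 0, 0, 0, 0, 0, 0, 0])

```text
t: 9.1
eef_pos: [473.1, 335.6, 209.9]
tool_rot: [-180.0, -0.0, -175.9]
contact_force: [0.6, 0.1, -1.3]
finger_gap: 14.9
```

carry_out(series=[0, 0, 1, 0, 0, 0, 0, 1, 0, 0, 0, 0, 1, 0, 0, 0, 0, 1, 0, 0, 0, 0, 0, 0, 0])

```text
t: 9.6
eef_pos: [473.1, 335.6, 206.1]
tool_rot: [-180.0, -0.0, -175.9]
contact_force: [-0.0, -0.2, -0.4]
finger_gap: 14.6
```

carry_out(series=[0, 0, 0.5, 0, 0, 0, 0, 0.5, 0, 0, 0, 0, 0, 0, 0])

```text
t: 9.9
eef_pos: [473.2, 335.7, 205.3]
tool_rot: [180.0, 0.0, -175.9]
contact_force: [0.2, 0.3, -0.8]
finger_gap: 14.6
```

```bash
python3 shot.py w6
```

```text
9.9 [473.223 335.657 205.33 ] [ 179.997    0.007 -175.932] [ 30.047  10.228 111.791  -0.001  57.973 -64.02 ] [ 0.249  0.303 -0.783] 14.551982469934346
```

View pics/w6.png

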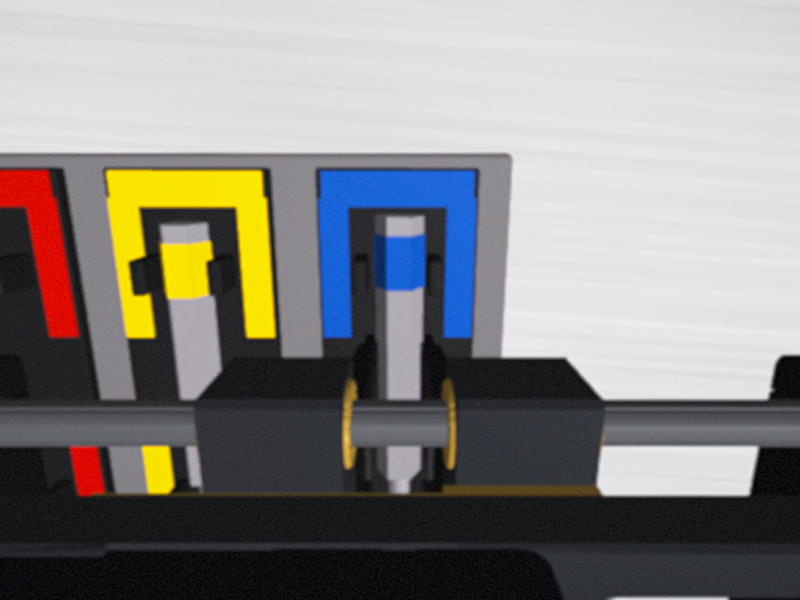

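carry_out(series=[0, 0, 0.7, 0, 0, 0, 0, 0.7, 0, 0, 0, 0, 0, 0, 0])

```text
t: 10.25
eef_pos: [473.4, 335.8, 205.2]
tool_rot: [-180.0, -0.0, -175.9]
contact_force: [-3.7, -2.3, 8.0]
finger_gap: 14.5
```

carry_out(series=[0, 0, 0.7, 0, 0, 0, 0, 0.7, 0, 0, 0, 0, 0, 0, 0])

```text
t: 10.55
eef_pos: [473.5, 335.9, 205.2]
tool_rot: [-180.0, -0.1, -175.9]
contact_force: [-7.5, -4.3, 16.0]
finger_gap: 14.4
```

carry_out(series=[0, 0, -1, 0, 0, 0, 0, -0.7, 0, 0, 0, 0, 0, 0, 0])

```text
t: 10.85
eef_pos: [473.3, 335.8, 205.3]
tool_rot: [-180.0, -0.0, -175.9]
contact_force: [-3.3, -2.4, 6.9]
finger_gap: 15.1
```

carry_out(series=[0, 0, 0, 0, 0.2, 0, 0, 0, 0, 0.25, 0, 0, 0, 0, 0.3, 0, 0, 0, 0, 0.35, 0, 0, 0, 0, 0.35, 0, 0, 0, 0, 0.35])

```text
t: 11.45
eef_pos: [473.2, 335.6, 204.0]
tool_rot: [-180.0, -0.0, -175.9]
contact_force: [0.0, -0.8, -0.0]
finger_gap: 33.2
```

carry_out(series=[0, 0, -4, 0, 0.35, 0, 0, -8, 0, 0.35, 0, 0, -12, 0, 0.35, 0, 0, -18, 0, 0.35, 0, 0, -25, 0, 0.35, 0, 0, -30, 0, 0.35, -15, 0, -25, 0, 0.35, -20, 0, -10, 0, 0.35, -20, 0, 0, 0, 0.35, 0, 0, 0, 0, 0.35, 0, 0, 0, 0, 0.35])

```text
t: 12.55
eef_pos: [527.9, 339.4, 336.6]
tool_rot: [180.0, -0.0, -176.0]
contact_force: [-1.2, -0.2, 0.2]
finger_gap: 33.5
```

```bash
python3 shot.py w7
```

```text
12.55 [527.85  339.426 336.607] [ 179.994   -0.014 -175.952] [ 27.841   7.206 101.153   0.012  71.651 -66.21 ] [-1.199 -0.209  0.165] 33.49780890062477
```

View pics/w7.png

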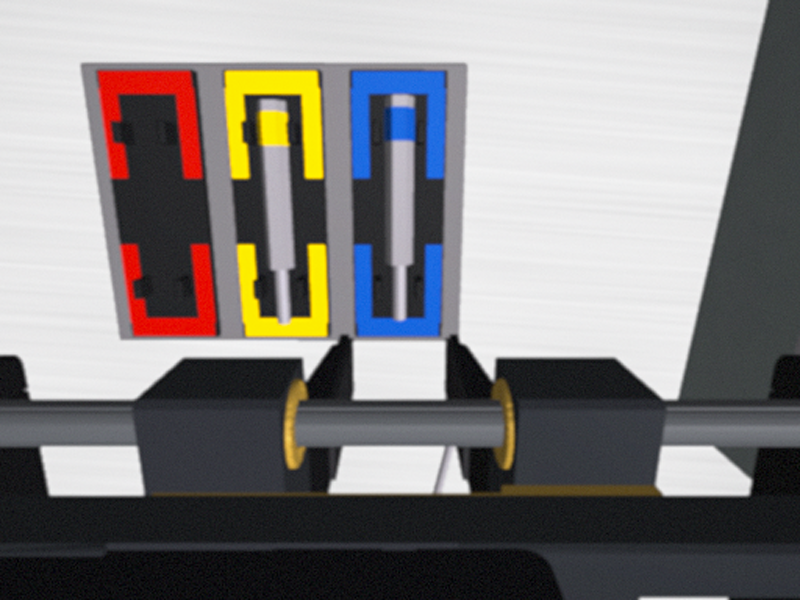

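carry_out(series=[6, -20, -10, 0, 0.35, 6, -40, -10, 0, 0.35, 6, -42, -10, 0, 0.35, 6, -42, -10, 0, 0.35, 6, -42, -10, 0, 0.35, 6, -42, -10, 0, 0.35, 6, -42, -10, 0, 0.35, 6, -42, -10, 0, 0.35, 6, -42, -4, 0, 0.35, 6, -42, 0, 0, 0.35, 6, -42, 0, 0, 0.35, 6, -42, 0, 0, 0.35])

```text
t: 13.8
eef_pos: [489.1, -145.3, 419.9]
tool_rot: [180.0, -0.0, -175.9]
contact_force: [0.3, 0.3, -0.3]
finger_gap: 33.5
```

carry_out(series=[6, -42, 0, 0, 0.35, 6, -42, 0, 0, 0.35, 6, -42, 0, 0, 0.35, 6, -30, 0, 0, 0.35, 6, -18, 0, 0, 0.35, 0, 0, 0, 8.5, 0.5, 0, 0, 0, 8.5, 0.5, 0, 0, 0, 8.5, 0.5, 0, 0, 0, 8.5, 0.5, 0, 0, 0, 8.5, 0.5, 0, 0, 0, 8.5, 0.5, 0, 0, 0, 8.5, 0.5])

```text
t: 15.0
eef_pos: [472.3, -319.1, 419.6]
tool_rot: [-180.0, -0.1, 124.3]
contact_force: [-0.3, -0.0, -1.1]
finger_gap: 47.5
```

carry_out(series=[0, 0, 0, 8.5, 0.5, 0, 0, 0, 8.5, 0.5, 0, 0, 0, 8.5, 0.5, 0, 0, 0, 8.5, 0.5, 0, 0, 0, 8.5, 0.5, 0, 0, 0, 8.5, 0.5, 0, 0, 0, 8.5, 0.5, 0, 0, 0, 8.5, 0.5, 0, 0, 0, 8.5, 0.5, 0, 0, 0, 8.5, 0.5, 0, 0, 0, 8.5, 0.5, 0, 0, 0, 8.5, 0.5])

```text
t: 16.2
eef_pos: [472.3, -319.1, 419.6]
tool_rot: [-179.9, 0.0, 22.3]
contact_force: [0.4, -0.4, 0.7]
finger_gap: 47.5
```

carry_out(series=[0, 0, 0, 8.5, 0.5, 0, 0, 0, 8.5, 0.5, 0, 0, 0, 8.5, 0.5, 0, 0, 0, 0, 0.5, 0, 0, 0, 0, 0.5])

```text
t: 16.7
eef_pos: [472.5, -319.4, 419.9]
tool_rot: [-180.0, 0.0, -2.7]
contact_force: [-0.1, -0.2, 0.3]
finger_gap: 47.6
```

```bash
python3 shot.py w8
```

```text
16.7 [ 472.456 -319.417  419.897] [-179.974    0.029   -2.728] [-39.455  -3.475 103.916   0.003  79.598  53.272] [-0.076 -0.204  0.313] 47.550740379700365
```

View pics/w8.png

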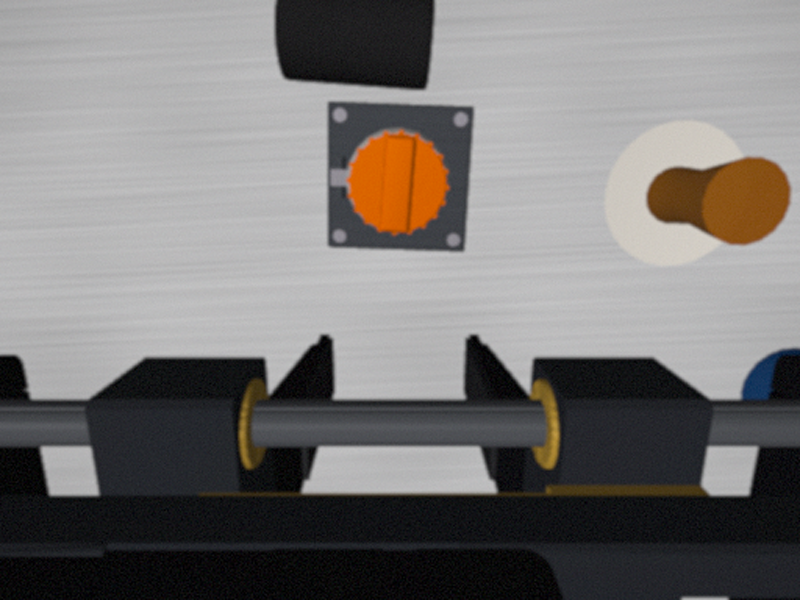

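```bash
python3 - <<'E'
from h import *
d=dict(np.load("w8.npz"));R=Ro.from_euler('xyz',d["rot"],degrees=True).as_matrix()
f=lambda u,v,z:R.T@(ray("wrist",(u/1.5625,v/1.5625),z,d)-d["eef"])
for u,v,z in [(386,137,164),(414,138,164),(410,231,164),(381,231,164),(330,102,6),(474,106,6),(464,251,6),(329,246,6),(347,183,140),(449,183,140)]: print((u,v),z,f(u,v,z),ray("wrist",(u/1.5625,v/1.5625),z,d))
im=cv2.imread("pics/w8raw.png")[75:160,205:310];cv2.imwrite("pics/w8c.png",cv2.resize(im,None,fx=7,fy=7,interpolation=cv2.INTER_CUBIC))
E
```

```text
(386, 137) 164 [ 83.858  -5.64  255.858] [ 556.364 -317.654  164.   ]
(414, 138) 164 [ 83.427   7.028 255.852] [ 555.331 -330.286  164.   ]
(410, 231) 164 [ 41.392   5.465 255.874] [ 513.418 -326.725  164.   ]
(381, 231) 164 [ 41.388  -8.266 255.88 ] [ 514.067 -313.009  164.   ]
(330, 102) 6 [118.096 -51.032 413.861] [ 592.648 -273.867    6.   ]
(474, 106) 6 [115.304  56.124 413.814] [ 584.759 -380.769    6.   ]
(464, 251) 6 [  6.359  52.253 413.871] [ 476.121 -371.718    6.   ]
(329, 246) 6 [ 10.344 -55.497 413.917] [ 485.23  -264.279    6.   ]
(347, 183) 140 [ 62.917 -26.245 279.877] [ 536.416 -296.064  140.   ]
(449, 183) 140 [ 62.927  25.731 279.854] [ 533.953 -347.981  140.   ]
```

View pics/w8c.png

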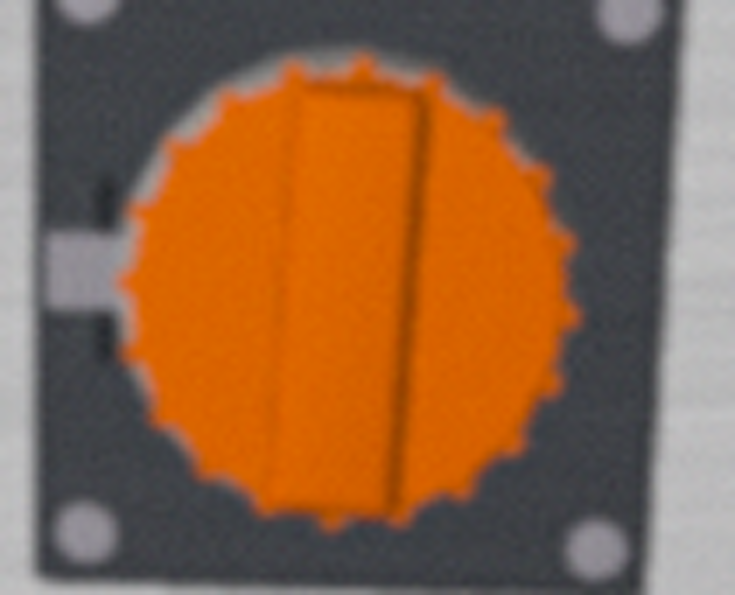

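carry_out(series=[15, 0, 0, 0, 0.5, 20, 0, 0, 0, 0.5, 20, 0, 0, 0, 0.5, 7.5, -0.2, 0, 3.7, 0.5, 0, 0, 10, 0, 0.5, 0, 0, 15, 0, 0.5, 0, 0, 15, 0, 0.5, 0, 0, 15, 0, 0.5, 0, 0, 0, 0, 0.5, 0, 0, 0, 0, 0.5])

```text
t: 17.75
eef_pos: [534.8, -323.0, 364.2]
tool_rot: [-180.0, 0.1, -6.6]
contact_force: [-0.7, -0.4, 0.2]
finger_gap: 47.1
```

```bash
python3 shot.py w9; python3 - <<'E'
from h import *
im=viewer.get_image("scene")[200:275,150:250,::-1];cv2.imwrite("pics/s9.png",cv2.resize(im,None,fx=7,fy=7,interpolation=cv2.INTER_CUBIC))
E
```

```text
17.75 [ 534.815 -322.996  364.23 ] [-179.957    0.076   -6.632] [-36.051   5.586 100.157  -0.     74.344  60.581] [-0.692 -0.406  0.211] 47.101018620577506
```

View pics/w9.png

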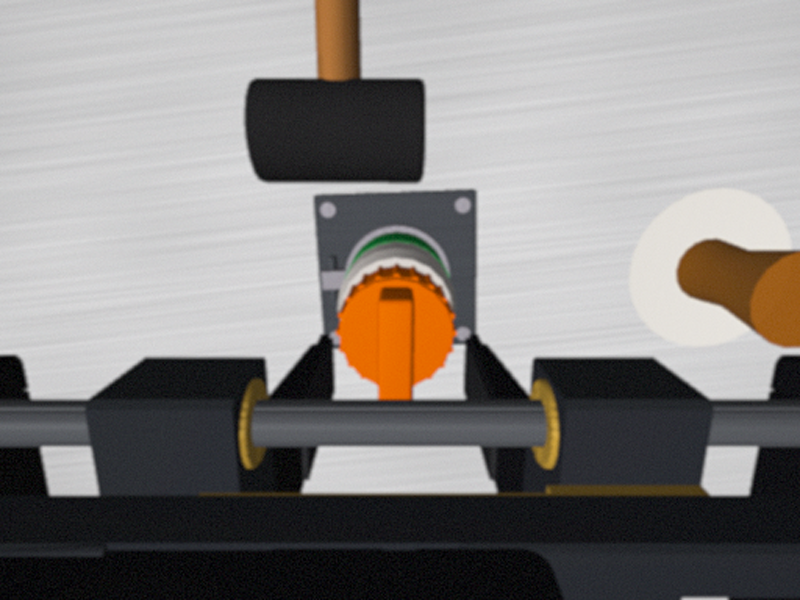

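View pics/s9.png

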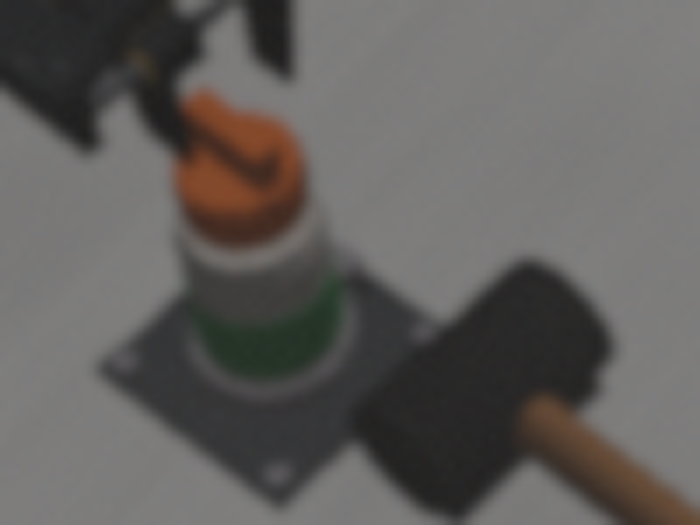

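carry_out(series=[0, -0.8, 8, 0, 0.5, 0, 0, 10, 0, 0.5, 0, 0, 8, 0, 0.5, 0, 0, 4, 0, 0.5, 0, 0, 2, 0, 0.5, 0, 0, 0, 0, 0.5])

```text
t: 18.45
eef_pos: [535.2, -322.2, 332.7]
tool_rot: [-180.0, 0.0, -6.6]
contact_force: [-0.5, -0.8, -0.3]
finger_gap: 47.5
```

carry_out(series=[0, 0, 0, 0, 0.3, 0, 0, 0, 0, 0, 0, 0, 0, 0, 0, 0, 0, 0, 0, 0, 0, 0, 0, 0, 0, 0, 0, 0, 0, 0, 0, 0, 0, 0, 0, 0, 0, 0, 0, 0])

```text
t: 19.25
eef_pos: [535.3, -322.1, 333.4]
tool_rot: [-180.0, -0.0, -6.6]
contact_force: [-0.1, 0.6, 1.2]
finger_gap: 13.7
```

```bash
python3 shot.py w10
```

```text
19.25 [ 535.277 -322.142  333.363] [-179.985   -0.007   -6.629] [-35.965   7.023 101.682   0.017  71.296  60.658] [-0.142  0.556  1.222] 13.703418383752675
```

View pics/w10.png

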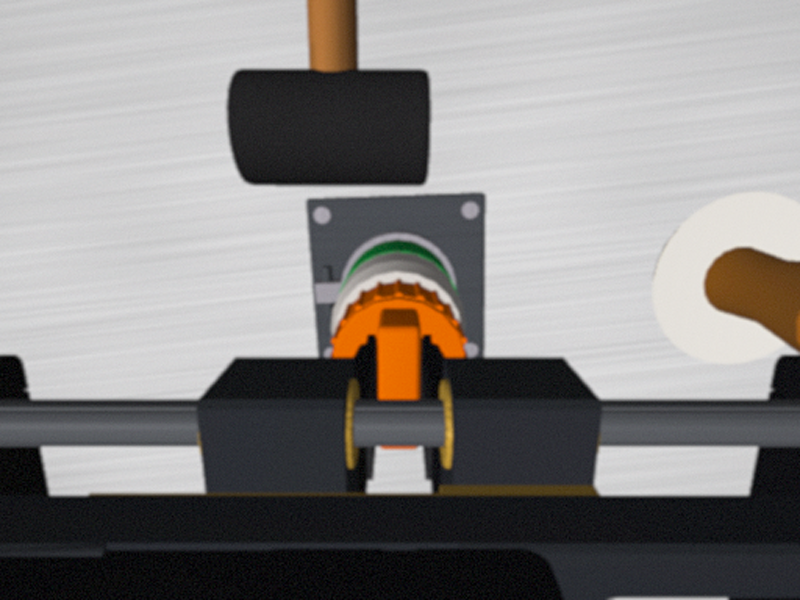

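carry_out(series=[0, 0, 1, 0, 0, 0, 0, 1, 0, 0, 0, 0, 1, 0, 0, 0, 0, 1, 0, 0, 0, 0, 1, 0, 0, 0, 0, 0, 0, 0])

```text
t: 19.9
eef_pos: [535.3, -322.1, 329.4]
tool_rot: [-180.0, -0.0, -6.6]
contact_force: [-2.8, 3.3, 7.1]
finger_gap: 13.6
```

carry_out(series=[0, 0, 1, 0, 0, 0, 0, 1, 0, 0, 0, 0, 0, 0, 0])

```text
t: 20.2
eef_pos: [535.3, -322.2, 327.7]
tool_rot: [-180.0, -0.0, -6.6]
contact_force: [-2.4, 4.2, 7.8]
finger_gap: 13.9
```

carry_out(series=[0, 0, 0.3, -3, 0, 0, 0, 0, -5, 0, 0, 0, 0, -5, 0, 0, 0, 0, 0, 0])

```text
t: 20.6
eef_pos: [535.8, -322.6, 328.2]
tool_rot: [179.9, -0.2, 6.5]
contact_force: [-1.4, 2.0, 8.3]
finger_gap: 13.9
```

```bash
python3 shot.py w11; python3 -c "
from h import *
print(status.get_state()['moment'])"
```

```text
20.6 [ 535.768 -322.597  328.235] [179.862  -0.15    6.454] [-35.97    7.321 101.873  -0.001  70.602  47.577] [-1.36   2.033  8.348] 13.90161124968334
[0.317 0.411 0.051]
```

View pics/w11.png

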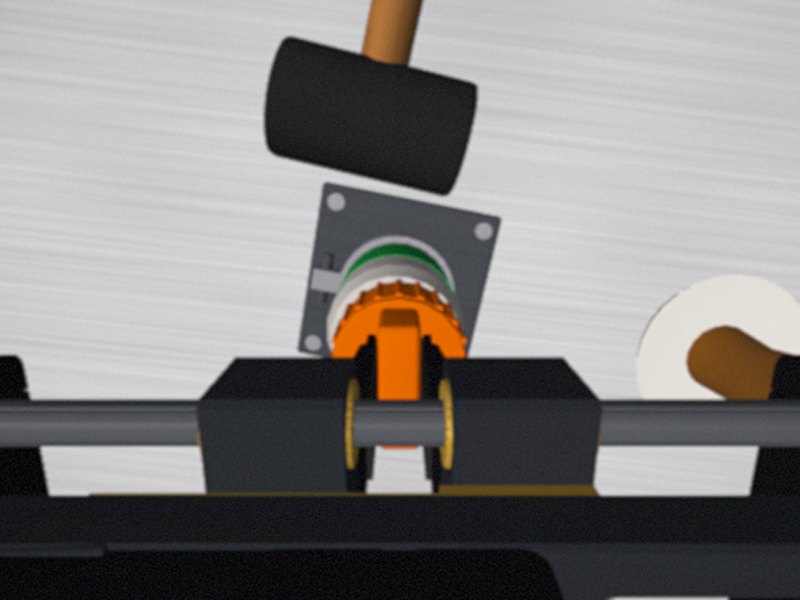

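carry_out(series=[0, 0, 0.5, -5, 0, 0, 0, 0, -5, 0, 0, 0, 0, -5, 0, 0, 0, 0, -5, 0, 0, 0, 0, -5, 0, 0, 0, 0, 0, 0])

```text
t: 21.25
eef_pos: [536.0, -322.6, 328.0]
tool_rot: [179.8, -0.1, 31.5]
contact_force: [-0.7, 1.6, 7.9]
finger_gap: 13.7
```

carry_out(series=[0, 0, 0, -5, 0, 0, 0, 0, -5, 0, 0, 0, 0, -5, 0, 0, 0, 0, -5, 0, 0, 0, 0, -4.5, 0, 0, 0, 0, 0, 0, 0, 0, 0, 0, 0])

```text
t: 21.95
eef_pos: [536.0, -322.3, 327.8]
tool_rot: [179.8, -0.1, 55.9]
contact_force: [-1.1, 3.0, 8.7]
finger_gap: 13.4
```

```bash
python3 shot.py w12; python3 -c "
from h import *
print(status.get_state()['moment'])"
```

```text
21.95 [ 535.985 -322.33   327.837] [179.786  -0.052  55.881] [-35.948   7.345 101.887   0.063  70.556  -1.849] [-1.051  2.999  8.703] 13.384080146257784
[0.468 0.148 0.038]
```

View pics/w12.png

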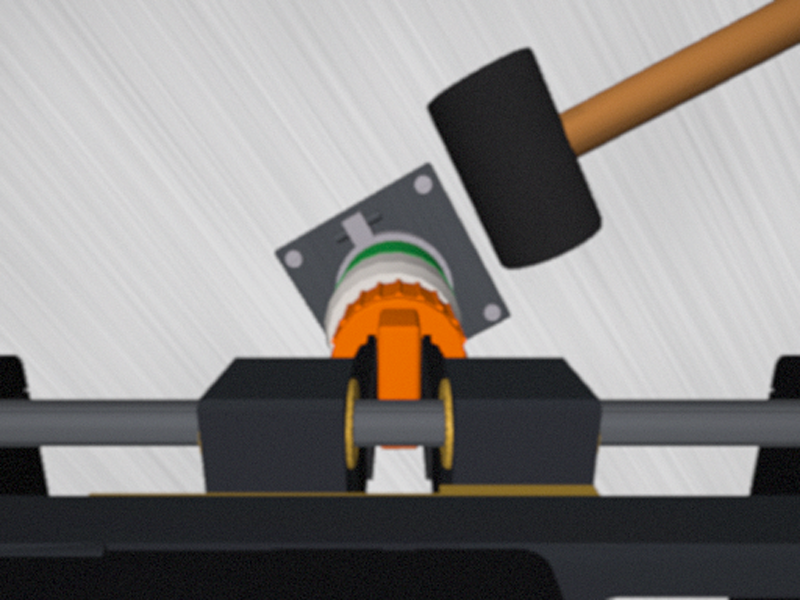

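carry_out(series=[0, 0, -2, 0, 0, 0, 0, -2, 0, 0, 0, 0, -2, 0, 0, 0, 0, -2, 0, 0, 0, 0, -2, 0, 0, 0, 0, -2, 0, 0, 0, 0, 0, 0, 0])

```text
t: 22.7
eef_pos: [534.8, -322.3, 336.4]
tool_rot: [-179.9, 0.0, 55.9]
contact_force: [1.1, -0.2, 0.2]
finger_gap: 13.6
```

carry_out(series=[0, 0, -2, 0, 0, 0, 0, -2, 0, 0, 0, 0, -2, 0, 0, 0, 0, -2, 0, 0, 0, 0, -2, 0, 0, 0, 0, 0, 0, 0])

```text
t: 23.3
eef_pos: [535.3, -322.3, 347.9]
tool_rot: [179.9, 0.0, 55.9]
contact_force: [-0.2, -0.5, -1.3]
finger_gap: 14.0
```

carry_out(series=[0, 0, -4, 0, 0, 0, 0, -6, 0, 0, 0, 0, -8, 0, 0, 0, 0, -8, 0, 0, 0, 0, -8, 0, 0, 0, 0, -8, 0, 0, 0, 0, -8, 0, 0, 0, 0, -6, 0, 0, 0, 0, -4, 0, 0, 0, 0, -2, 0, 0, 0, 0, 0, 0, 0, 0, 0, 0, 0, 0])

```text
t: 24.5
eef_pos: [535.2, -322.2, 409.0]
tool_rot: [-180.0, -0.0, 55.9]
contact_force: [-0.3, -0.8, -0.4]
finger_gap: 13.7
```

```bash
python3 shot.py w13; python3 - <<'E'
from h import *
im=viewer.get_image("scene")[180:275,130:250,::-1];cv2.imwrite("pics/s13.png",cv2.resize(im,None,fx=6,fy=6,interpolation=cv2.INTER_CUBIC))
im=viewer.get_image("top");cv2.imwrite("pics/t13.png",im[:,:,::-1])
print(status.get_state()["contact_force"])
E
```

```text
24.5 [ 535.167 -322.201  408.958] [-179.964   -0.002   55.868] [-35.973   3.807  97.673   0.001  78.556  -1.841] [-0.253 -0.836 -0.412] 13.73878490866529
[ 0.208 -0.132 -0.043]
```

View pics/w13.png

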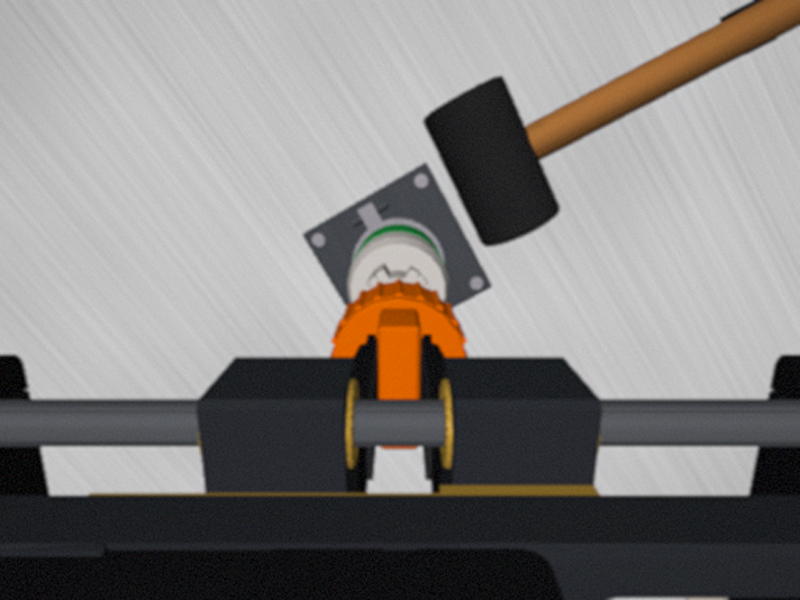

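View pics/s13.png

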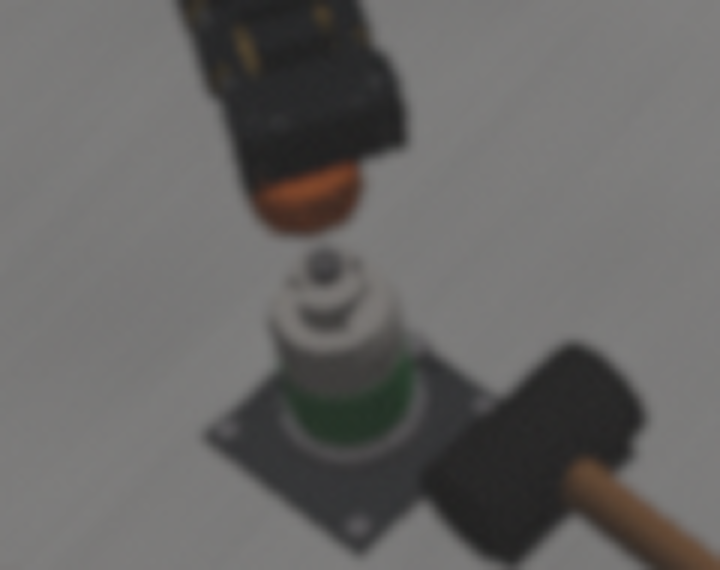

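View pics/t13.png

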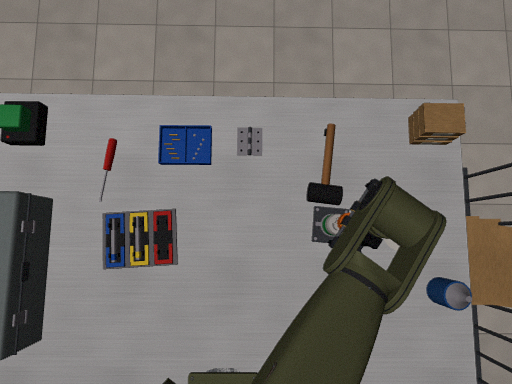

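The cap hangs upright above the open bottle. In the scene crop it is at about (305,200) and the bare neck is at (325,265). In the top view the punch lies in the blue slot and the bystanders are where they were. Handing in.

```bash
python3 -c "
from h import *
print(status.get_state()['qvel'].max());print(ticket.finish_job())"
```

```text
0.0697805243752512
the job is handed in; nothing more can be done
None
```

I finished both parts and handed the job in at about 24.6 s of the 59 s allowed. The system gives no verdict, so the result below rests on my own checks.

- **Punch:** I gripped it near its centre of mass and lowered it into the blue slot until I felt the base. I backed off the contact force before opening the fingers. Afterwards the wrist and top pictures showed it lying centred between its posts. The yellow punch and the other things looked unmoved.
- **Cap:** I gripped the bar, pressed the cap about 5.5 mm down (about 8–9 N) and turned it about 62.5° anticlockwise while holding it down. It came off freely, with no pull when I lifted it.
- **Final state:** The cap is about 75 mm above its seated height, so its underside is about 187 mm above the bottle's origin. It is upright and still, within a few millimetres of the bottle's axis. The finger gap is steady at 13.7 mm on the 14 mm bar, and the scene picture shows the neck open beneath it.

**Small disagreements, none of which changed the outcome:**
- I overshot the contact with the slot base, which briefly gave about 16 N at the wrist, before backing off.
- The pressing force read 1–1.5 N below the stated spring force.
- The punch may sit 1–3 mm off centre along the slot, against a limit of 15 mm.

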